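Unload the tempering oven and sort the work

TASK

The tempered parts in the bench oven have cooled. Draw the tray by its wooden handle right out of the oven onto the shelf in front, sort every part on it into the bin that already holds one of its kind (hammer heads, cold chisels, V-blocks), and then slide the empty tray back until its front plate is shut against the oven. Leave the parts that are already in the bins there, and do not disturb the oil can, the wrench or the tape roll.

Things in the scene. Friction and masses are not known exactly. Their poses are not given: they have to be found in the camera images.
- oven: Fixed stainless bench oven, 494 mm wide, 310 deep, 256 high, on the robot's right, front facing roughly left (world +y). Low in its front is a slot 326 mm wide, 55 high; the chamber behind is 180 mm deep, closed elsewhere. Origin on the bench below the middle of the slot, in the plane of the front face; x points into the oven (the tray comes out along -x), z up
- shelf_mid (a point): Middle of the top of the fixed flat run-out shelf in front of the oven's slot: 380 mm wide, reaching 260 mm out from the oven's face, its top 30 mm above the bench and level with the chamber's floor. Its axes are the oven's
- tray: Loose steel tray, sliding flat on chamber floor and shelf; 0.7 kg, up to 2 kg loaded. Floor 160 (x) x 310 mm, 3 thick; lips 13 mm high at back and sides; front plate 352 wide, 65 high, covering the slot. Origin under its middle, x towards the back (into the oven). In the oven's frame its origin is at x = +80 mm when shut, below -80 mm when wholly out. Starts shut or up to 20 mm ajar
- handle (a point): Grip point on the tray's turned wooden handle, which sticks straight out (tray's -x) from the front plate: 26 mm thick, from 84 to 196 mm in front of the tray's origin. This point is 150 mm in front of the origin, on the handle's axis, 36 mm above the tray's underside. Its axes are the tray's
- hammer1: Plain steel hammer head on the oven tray at the start; may be absent (None). Square bar 95 x 20 x 20 mm with a dark oval eye; the +x end thins over its last 37 mm to a 4 mm wedge, flat underneath. Origin in the middle of the bar, 10 mm above its underside, x along it. Grip across y (20 mm) near x = -8 mm, where its weight is. 0.24 kg
- hammer2: Plain steel hammer head on the oven tray at the start; may be absent (None). Square bar 95 x 20 x 20 mm with a dark oval eye; the +x end thins over its last 37 mm to a 4 mm wedge, flat underneath. Origin in the middle of the bar, 10 mm above its underside, x along it. Grip across y (20 mm) near x = -8 mm, where its weight is. 0.24 kg
- hammer0: One more hammer head, the same in shape and size and frame as hammer1; it lies in the hammer head bin from an earlier batch and is always there
- bin_hammer: The bin for hammer heads: a fixed blue open-topped box, 160 mm (x) by 145 mm (y) outside, 55 mm high, walls and floor 3 mm. Origin under its middle, on the bench. The three bins look alike and stand side by side to the robot's left in any order; this is the one with a hammer head in it already
- chisel1: Plain steel cold chisel on the oven tray at the start; may be absent (None). 125 mm long: octagonal 18 mm shank from x = -62 to +20 mm, then a blade flaring to 26 mm wide, 4 mm thick. Origin on the axis, mid-length, 9 mm above its underside, x towards the blade. Grip across y (18 mm) near x = -8 mm, where its weight is. 0.20 kg
- chisel2: Plain steel cold chisel on the oven tray at the start; may be absent (None). 125 mm long: octagonal 18 mm shank from x = -62 to +20 mm, then a blade flaring to 26 mm wide, 4 mm thick. Origin on the axis, mid-length, 9 mm above its underside, x towards the blade. Grip across y (18 mm) near x = -8 mm, where its weight is. 0.20 kg
- chisel0: One more cold chisel, the same in shape and size and frame as chisel1; it lies in the cold chisel bin from an earlier batch and is always there
- bin_chisel: The bin for cold chisels: a fixed blue open-topped box, 160 mm (x) by 145 mm (y) outside, 55 mm high, walls and floor 3 mm. Origin under its middle, on the bench. The three bins look alike and stand side by side to the robot's left in any order; this is the one with a cold chisel in it already
- vblock1: Plain steel V-block on the oven tray at the start; may be absent (None). 60 x 34 x 28 mm with a V groove along x in its top. Origin in its middle, 14 mm above its underside. Grip across y (34 mm). 0.27 kg
- vblock2: Plain steel V-block on the oven tray at the start; may be absent (None). 60 x 34 x 28 mm with a V groove along x in its top. Origin in its middle, 14 mm above its underside. Grip across y (34 mm). 0.27 kg
- vblock0: One more V-block, the same in shape and size and frame as vblock1; it lies in the V-block bin from an earlier batch and is always there
- bin_vblock: The bin for V-blocks: a fixed blue open-topped box, 160 mm (x) by 145 mm (y) outside, 55 mm high, walls and floor 3 mm. Origin under its middle, on the bench. The three bins look alike and stand side by side to the robot's left in any order; this is the one with a V-block in it already
- oil_can: Bystander: steel can, 60 mm across, 130 mm high, standing on the bench; origin under its middle. Leave alone
- wrench: Bystander: 200 mm ring-and-open-end wrench lying on the bench; origin under its middle, x along it. Leave alone
- tape_roll: Bystander: black roll of tape, 90 mm across, 20 mm high, lying flat on the bench; origin under its middle. Leave alone
Mind the look-alikes: they are no part of the job. Leave any red or yellow look-alike of the chisel0 alone.

How it is judged:
By the outcome, as a careful person would: the job done as asked, in the order asked, and still so for the second after the job is handed in, with the robot touching nothing.
Of hammer1, hammer2, chisel1, chisel2, vblock1, vblock2 only 4 to 6 are there at a start; the rules pass over those that are not, and their reading is None.
At some moment in a run one of hammer1, hammer2, chisel1, chisel2, vblock1, vblock2 may be knocked a few centimetres aside while the robot is not near it.
Once in a run the grip may slacken for a moment while it holds something.
It also fails if it takes over 210 s, if anything falls off the work surface, if the arm or the gripper's body presses on something with over 40 N, if the wrist force passes 120 N, or if a joint passes its speed limit or range.

ROBOT

A 6-joint arm with a two-finger parallel gripper is mounted at the origin on the work surface. World frame = base frame: x ahead of the robot, y to its left, z up, the work surface at z = 0. Lengths are in m, angles in rad, forces in N, time in s.
With the tool pointing down it reaches from about 0.25 to 0.775 m from the base axis. Payload 4 kg.
Tool frame: the origin (TCP) lies between the finger pads; the fingertips stand 14 mm ahead of it and the grasp point (between the pads) lies 5 mm behind it (nose_length is the distance from the TCP to the fingertips, in m); z points along the fingers, y is the line along which they close (so a half turn about z gives the same grasp; the last joint's range is limited). The gripper opens to 94 mm and grips with 3 to 60 N. Pads are 16 mm wide; open, the fingers measure 119 mm over their backs; the gripper's body (75 mm by 177 mm) begins 78 mm behind the grasp point.
Start: joints at [1.096, 0.087, 1.371, -0, 1.684, -0.103], TCP at [0.2, 0.512, 0.22] pointing down, gripper open.
Joint ranges: [-3.1, 3.1], [-0.76, 2.03], [0.27, 2.55], [-1.08, 4.22], [0.17, 2.65], [-2.57, 2.57]. Speed limits (rad/s): [2.79, 2.79, 3.14, 3.14, 3.14, 3.14].

INTERFACE

Orientations are given as [roll, pitch, yaw] about the fixed x, y, z axes, in that order (R = Rz(yaw) Ry(pitch) Rx(roll)).
In Python, from bench import * gives the robot as it stands.
- The arm moves only by the tool move_arm, never from a script. Its argument "steps" is one flat list of numbers, 7 for each row, row after row: the turn, a rotation vector about the world's x, y, z in rad, then the shift along the world's x, y, z in m, then the opening, from 0 (shut) to 1 (fully open). A call has 1 to 12 rows; each row is the pose to reach, as a shift and turn from the pose commanded when the call began; what a row does not reach only later rows make up. A row lasts 1/10 s, in which the tool goes at most 50 mm and 8.59 degrees, less where a joint would pass 70% of its speed; a pose out of reach is approached as far as the arm can. A call with a gripper value outside its range is refused whole. The fingers move at their own pace and stop on an object; the grip force is fixed at half the most. Time passes only in rows, so rows that repeat a pose let the fingers close. It gives the time, the measured TCP pose, the force, the opening and the grip force at its end, in the units of the state.
- get_obs(): the state, without advancing time (a new reading comes with each control period).
- snapshot(name): name is "side" or "top" or "wrist"; returns (picture, depth): 400x640x3 uint8, red, green, blue; 400x640 float32, m along the optical axis (not along the pixel's ray), 0 where there is no reading.
- camera_model(name): a dict with "fx", "fy", "cx", "cy" (pixels), "rvec" (rotation vector, rad) and "tvec" (3), from world to camera coordinates, as OpenCV has them. Camera axes: x right, y down, z forward; pixel columns grow to the right and rows downward; lengths in m; the calibration is good to about 2 mm. A picture is of the moment at which its call begins: read the wrist's pose just before it. camera_model takes no time and is no camera call; for the wrist camera it gives the pose at the moment of the call.
- close_job(): hands the job in; it is judged then, once.
Trained networks look in the newest picture that a camera, given by its name, has taken for a name from the list of things; names that differ only in an ending like _2 or _b are one class to them, and where a whole thing is asked for, a point or a joint stands for the part that bears it (a point fixed in the world has none). Each returns a list of dicts, best first, with "score" (0 to 1); they miss things now and then, are a little off and sometimes report something else, mostly with a low value. They report only what shows in the picture. A call takes as long as a camera call. They do not tell look-alikes from the thing itself.
- silhouettes(camera, target): "pixels" (400x640 bool, what is visible of it) and "uv" ([column, row] in pixels, amid what is visible of it).
- spot_point(camera, target): "uv" ([column, row] in pixels: a listed point, or the origin of a listed thing).
The state is a dict: "time": time; "joint_positions": joint angles; "qvel": joint speeds; "joint_torque": joint torques, N m; "tool_pos": TCP position; "ee_rot": TCP orientation; "wrist_force": force on the tool from outside, world axes, zero at the start; "wrist_torque": the same for the moment, N m; "width": finger opening in m; "finger_force": force on a finger pad.
Only numpy, scipy, OpenCV 4.12 (cv2) and the standard library are available. Lean on these libraries where they do the work, as an engineer would, in place of code of your own. Each camera call takes 0.05 s, during which the arm holds its last target. There are 200 camera calls.

## Working session

There is one attempt and no reset: what is moved stays moved. The work goes in short steps, Python scripts to look and compute and a tool call to move; the robot and the scene stay as the last step left them, time stands still between calls to the robot, and variables do not carry over. Pictures are saved under pics/ and viewed, at most 14 in all, crops included, and the job is handed in when it is done.

Besides the shell and the picture viewer there is one more tool, called after "Emit:" by a JSON object that holds its "op" and its "data". move_arm: Moves the arm, as the interface text tells. Its arguments: {"type":"object","properties":{"steps":{"type":"array"}},"required":["steps"]}

```bash
mkdir -p pics; ls; cat > h.py <<'E'
from bench import *
import numpy as np, cv2
def cam(n):
    m=camera_model(n); R=cv2.Rodrigues(np.array(m["rvec"],float))[0]; return m,R,np.array(m["tvec"],float).ravel()
def cloud(n,d):
    m,R,t=cam(n); v,u=np.mgrid[0:400,0:640]
    P=np.stack([(u-m["cx"])/m["fx"]*d,(v-m["cy"])/m["fy"]*d,d],-1)
    return (P-t)@R
def onplane(n,uv,z):
    m,R,t=cam(n); r=R.T@np.array([(uv[0]-m["cx"])/m["fx"],(uv[1]-m["cy"])/m["fy"],1]); c=-R.T@t
    return c+r*(z-c[2])/r[2]
def proj(n,P):
    m,R,t=cam(n); q=R@np.array(P)+t; return [m["fx"]*q[0]/q[2]+m["cx"],m["fy"]*q[1]/q[2]+m["cy"]]
def save(n,p): cv2.imwrite("pics/"+n+".png",p[...,::-1])
E
python3 - <<'E'
from h import *
o=get_obs(); print({k:np.round(v,3) for k,v in o.items()})
for n in ["top","side"]:
    p,d=snapshot(n); save(n+"0",p); C=cloud(n,d)
    m,R,t=cam(n); print(n,m["fx"],-R.T@t)
    for k in ["oven","handle","tray","bin_hammer","bin_chisel","bin_vblock","shelf_mid","hammer0","chisel0","vblock0","wrench","oil_can","tape_roll"]:
        for r in spot_point(n,k)[:3]:
            u,v=np.round(r["uv"]).astype(int)
            print(k,round(r["score"],2),u,v,np.round(C[min(max(v,0),399),min(max(u,0),639)],3))
E
```

```text
pics
{'time': np.float64(0.0), 'joint_positions': array([ 1.096,  0.088,  1.372, -0.   ,  1.684, -0.103]), 'qvel': array([ 0.   ,  0.001, -0.001,  0.   ,  0.001,  0.001]), 'joint_torque': array([-0.0000e+00, -3.4018e+01, -3.0243e+01,  7.2000e-02,  3.3000e-02,
       -0.0000e+00]), 'tool_pos': array([0.2  , 0.512, 0.218]), 'ee_rot': array([-3.139, -0.   ,  2.77 ]), 'wrist_force': array([-0.06 , -0.144, -0.199]), 'wrist_torque': array([-0.055,  0.019, -0.038]), 'finger_force': np.float64(0.0), 'width': np.float64(0.094)}
top 458.7351833502327 [0.2369519  0.04381293 1.50050736]
oven 0.85 446 217 [ 0.519 -0.327  0.069]
handle 0.6 430 216 [ 0.516 -0.274  0.08 ]
bin_hammer 0.92 271 209 [0.506 0.236 0.   ]
bin_chisel 0.57 216 211 [ 0.482  0.418 -0.001]
bin_vblock 0.6 321 222 [0.477 0.066 0.002]
shelf_mid 0.65 408 216 [ 0.519 -0.214  0.03 ]
hammer0 0.47 284 204 [0.522 0.193 0.022]
hammer0 0.37 428 218 [ 0.511 -0.271  0.066]
chisel0 0.67 232 214 [0.474 0.36  0.016]
chisel0 0.54 163 216 [0.447 0.588 0.008]
chisel0 0.48 260 268 [0.308 0.246 0.025]
vblock0 0.49 460 217 [ 0.508 -0.348  0.146]
vbl
[... 468 characters left out ...]
 0.231 0.003]
bin_hammer 0.76 370 192 [0.515 0.231 0.001]
bin_hammer 0.65 227 245 [ 0.523 -0.215  0.028]
bin_chisel 0.75 424 163 [0.491 0.418 0.009]
bin_vblock 0.91 313 204 [0.489 0.058 0.001]
bin_vblock 0.44 424 239 [0.705 0.319 0.004]
shelf_mid 0.69 228 246 [ 0.529 -0.212  0.034]
hammer0 0.5 358 194 [0.515 0.19  0.026]
chisel0 0.72 406 167 [0.485 0.361 0.014]
chisel0 0.64 473 130 [0.447 0.605 0.016]
chisel0 0.52 349 130 [0.31  0.246 0.021]
vblock0 0.7 298 205 [0.482 0.014 0.02 ]
vblock0 0.44 165 264 [ 0.572 -0.345  0.224]
vblock0 0.24 283 313 [ 0.769 -0.126  0.126]
wrench 0.92 352 272 [0.72  0.088 0.01 ]
oil_can 0.91 285 310 [ 0.765 -0.119  0.133]
tape_roll 0.73 423 235 [0.693 0.322 0.002]
```

View pics/top0.png

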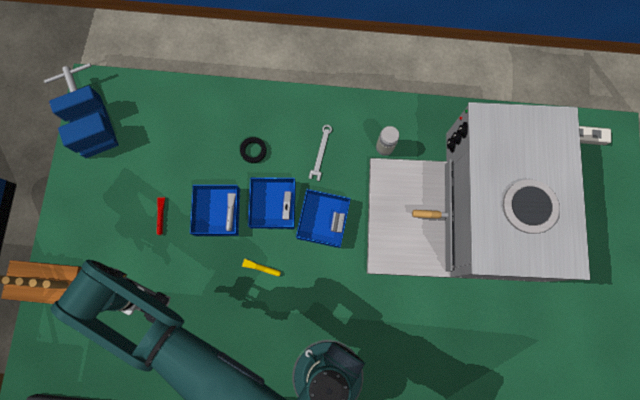

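```bash
python3 - <<'E'
from h import *
p,d=snapshot("top"); C=cloud("top",d)
# front face of oven: points oven top z~0.256, edge with largest y, per x
top=(abs(C[...,2]-0.256)<0.015)&(C[...,1]<-0.2)
P=C[top]; r=cv2.minAreaRect((P[:,:2]*1000).astype(np.float32)); print("oventop",r,np.round(cv2.boxPoints(r)))
sh=(abs(C[...,2]-0.03)<0.008)&(C[...,1]<-0.02)&(C[...,1]>-0.36)
P=C[sh]; 
mm=sh.astype(np.uint8); mm=cv2.morphologyEx(mm,cv2.MORPH_OPEN,np.ones((3,3)))
P=C[mm>0];r=cv2.minAreaRect((P[:,:2]*1000).astype(np.float32)); print("shelf",r,np.round(cv2.boxPoints(r)))
# handle
hd=(C[...,2]>0.05)&(C[...,2]<0.1)&(C[...,1]>-0.335)&(C[...,1]<-0.1)&(abs(C[...,0]-0.52)<0.06)
P=C[hd];print(len(P),P.min(0),P.max(0)); 
for y in np.arange(-.34,-.2,.01):
    q=P[abs(P[:,1]-y)<.005]
    if len(q): print(round(y,3),np.round([q[:,0].min(),q[:,0].max(),np.median(q[:,2]),q[:,2].max()],3))
E
```

```text
oventop ((588.8360595703125, -499.56024169921875), (495.9297180175781, 318.3027038574219), 2.6734230518341064) [[ 334. -352.]
 [ 349. -670.]
 [ 844. -647.]
 [ 829. -329.]]
shelf ((519.936279296875, -217.09652709960938), (381.74786376953125, 261.2630310058594), 2.9640653133392334) [[ 323.  -97.]
 [ 336. -357.]
 [ 717. -338.]
 [ 704.  -77.]]
413 [ 0.46014404 -0.33495168  0.05002314] [ 0.5789533  -0.21946325  0.09842551]
-0.33 [0.46  0.579 0.078 0.098]
-0.32 [0.519 0.532 0.07  0.077]
-0.31 [0.514 0.532 0.073 0.082]
-0.3 [0.513 0.536 0.075 0.086]
-0.29 [0.512 0.536 0.075 0.084]
-0.28 [0.512 0.534 0.075 0.083]
-0.27 [0.511 0.537 0.076 0.082]
-0.26 [0.512 0.535 0.075 0.08 ]
-0.25 [0.512 0.535 0.077 0.083]
-0.24 [0.511 0.534 0.075 0.081]
-0.23 [0.51  0.532 0.074 0.082]
-0.22 [0.513 0.532 0.073 0.081]
```

The top view shows the oven on the right with a wooden handle at (427,214) on the shelf. The blue bins are at (215,210) with a chisel, (272,204) with a hammer head and (325,218) with a V-block. Things that could be confused:
- **Handle:** (427,214) is the only wooden one; the oven knobs at (460,130) are black. I choose (427,214).
- **Chisels:** the red one at (162,216) and the yellow one at (262,268) are look-alikes, to be left alone. The steel one in the bin is at (230,212).

Next is one close crop to check.

```bash
python3 - <<'E'
from h import *
p,d=snapshot("top"); C=cloud("top",d)
save("crop1",cv2.resize(p[140:290,150:480],None,fx=2.4,fy=2.4,interpolation=cv2.INTER_CUBIC))
for k in ["bin_hammer","bin_chisel","bin_vblock"]:
    s=silhouettes("top",k)[0]["pixels"]; q=s&(C[...,2]>0.045)&(C[...,2]<.07)
    r=cv2.minAreaRect((C[q][:,:2]*1000).astype(np.float32)); print(k,np.round(r[0]),np.round(r[1]),round(r[2],1))
    q=cv2.erode(s.astype(np.uint8),np.ones((3,3)))>0
    q&=(C[...,2]>0.012)&(C[...,2]<.035)
    c=np.array(r[0])/1000; q&=(np.hypot(C[...,0]-c[0],C[...,1]-c[1])<.075)
    r=cv2.minAreaRect((C[q][:,:2]*1000).astype(np.float32)); print("  part",q.sum(),np.round(r[0]),np.round(r[1]),round(r[2],1))
E
```

```text
bin_hammer [519. 230.] [161. 145.] 5.3
  part 26 [513. 251.] [108.  99.] 4.8
bin_chisel [478. 412.] [162. 146.] 5.4
  part 49 [465. 412.] [ 74. 146.] 1.7
bin_vblock [485.  60.] [145. 162.] 83.1
  part 11 [487.  69.] [125.  62.] 77.8
```

View pics/crop1.png

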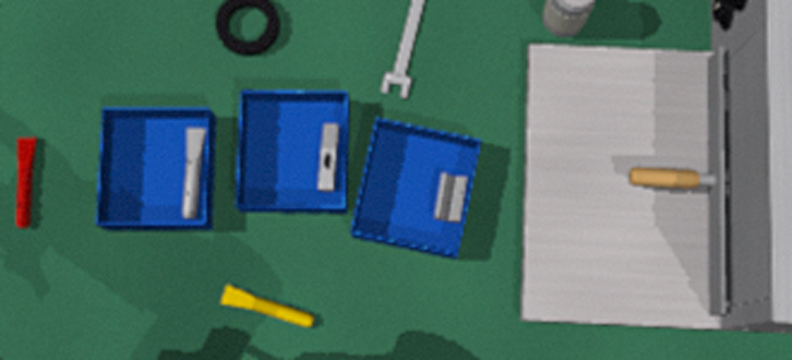

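The crop confirms the wooden handle, the parts in the bins, and the red and yellow look-alikes, which I'll leave alone. Moving above the handle.

Emit:
{"op": "move_arm", "data": {"steps": [0, 0, -0.15, 0.02, -0.05, 0, 1, 0, 0, -0.3, 0.04, -0.095, 0, 1, 0, 0, -0.45, 0.06, -0.14, 0, 1, 0, 0, -0.6, 0.08, -0.19, 0, 1, 0, 0, -0.75, 0.1, -0.235, 0, 1, 0, 0, -0.9, 0.12, -0.28, 0, 1, 0, 0, -1.05, 0.14, -0.33, 0, 1, 0, 0, -1.15, 0.16, -0.375, 0, 1, 0, 0, -1.15, 0.18, -0.42, 0, 1, 0, 0, -1.15, 0.2, -0.465, 0, 1, 0, 0, -1.15, 0.22, -0.51, 0, 1, 0, 0, -1.15, 0.24, -0.555, 0, 1]}}

```text
time: 2.85
tool_pos: [0.4383, -0.0404, 0.2199]
ee_rot: [3.14, 0.0, 1.619]
wrist_force: [1.4, 1.3, 0.1]
width: 0.0941
finger_force: 0.0
```

Emit:
{"op": "move_arm", "data": {"steps": [0, 0, 0, 0.02, -0.045, 0, 1, 0, 0, 0, 0.04, -0.09, 0, 1, 0, 0, 0, 0.06, -0.135, 0, 1, 0, 0, 0, 0.075, -0.18, 0, 1, 0, 0, 0, 0.083, -0.22, 0, 1, 0, 0, 0, 0.083, -0.22, -0.04, 1, 0, 0, 0, 0.083, -0.22, -0.07, 1, 0, 0, 0, 0.083, -0.22, -0.07, 1]}}

```text
time: 3.65
tool_pos: [0.518, -0.257, 0.1437]
ee_rot: [-3.133, -0.006, 1.619]
wrist_force: [-1.0, 0.3, -0.7]
width: 0.0944
finger_force: 0.0
```

Emit:
{"op": "move_arm", "data": {"steps": [0, 0, 0, 0, 0, -0.03, 1, 0, 0, 0, 0, 0, -0.06, 1, 0, 0, 0, 0, 0, -0.08, 1, 0, 0, 0, 0, 0, -0.089, 1, 0, 0, 0, 0, 0, -0.089, 1, 0, 0, 0, 0, 0, -0.089, 0.15, 0, 0, 0, 0, 0, -0.089, 0.15, 0, 0, 0, 0, 0, -0.089, 0.15, 0, 0, 0, 0, 0, -0.089, 0.15, 0, 0, 0, 0, 0, -0.089, 0.15, 0, 0, 0, 0, 0, -0.089, 0.15, 0, 0, 0, 0, 0, -0.089, 0.15]}}

```text
time: 4.85
tool_pos: [0.5208, -0.2582, 0.0605]
ee_rot: [-3.142, -0.0, 1.62]
wrist_force: [0.7, 0.4, 0.1]
width: 0.0411
finger_force: 0.0
```

Emit:
{"op": "move_arm", "data": {"steps": [0, 0, 0, 0, 0, 0, 0.15, 0, 0, 0, 0, 0, 0, 0.15, 0, 0, 0, 0, 0, 0, 0.15, 0, 0, 0, 0, 0, 0, 0.15, 0, 0, 0, 0, 0, 0, 0.15, 0, 0, 0, 0, 0, 0, 0.15]}}

```text
time: 5.45
tool_pos: [0.5212, -0.2581, 0.0604]
ee_rot: [3.141, -0.0, 1.62]
wrist_force: [4.6, 0.7, -2.3]
width: 0.0257
finger_force: 30.0
```

Emit:
{"op": "move_arm", "data": {"steps": [0, 0, 0, -0.0003, 0.005, 0, 0.1, 0, 0, 0, -0.001, 0.015, 0, 0.1, 0, 0, 0, -0.0015, 0.03, 0, 0.1, 0, 0, 0, -0.0025, 0.05, 0, 0.1, 0, 0, 0, -0.0035, 0.07, 0, 0.1, 0, 0, 0, -0.0045, 0.09, 0, 0.1, 0, 0, 0, -0.0055, 0.11, 0, 0.1, 0, 0, 0, -0.0065, 0.13, 0, 0.1, 0, 0, 0, -0.0075, 0.15, 0, 0.1, 0, 0, 0, -0.0085, 0.17, 0, 0.1, 0, 0, 0, -0.0095, 0.19, 0, 0.1, 0, 0, 0, -0.01, 0.2, 0, 0.1]}}

```text
time: 6.65
tool_pos: [0.5096, -0.0597, 0.0604]
ee_rot: [-3.139, 0.005, 1.619]
wrist_force: [0.2, -7.6, -3.0]
width: 0.0261
finger_force: 30.0
```

```bash
python3 - <<'E'
from h import *
o=get_obs(); print(o["width"],o["finger_force"],o["tool_pos"])
p,d=snapshot("top"); C=cloud("top",d)
save("top2",cv2.resize(p[140:300,300:500],None,fx=3.5,fy=3.5,interpolation=cv2.INTER_CUBIC))
E
```

```text
0.02609464599155498 29.98532921075821 [ 0.50960178 -0.05973638  0.06042734]
```

View pics/top2.png

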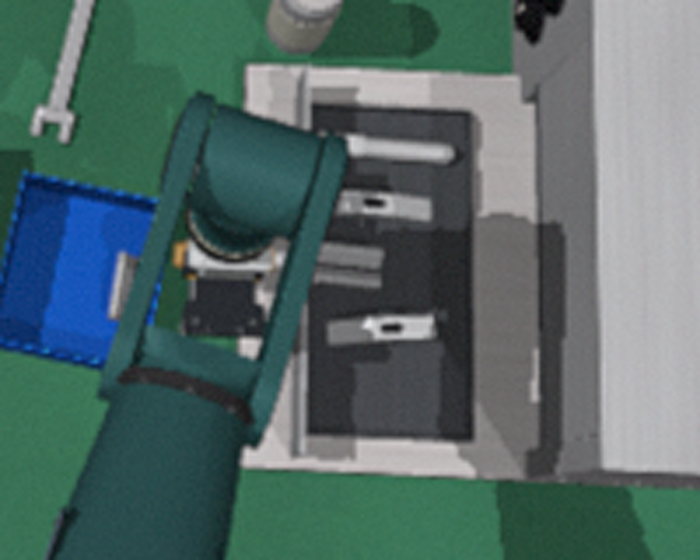

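Emit:
{"op": "move_arm", "data": {"steps": [0, 0, 0, 0, 0, 0, 0.6, 0, 0, 0, 0, 0, 0, 0.6, 0, 0, 0, 0, 0, 0, 0.6, 0, 0, 0, 0, 0, 0, 0.6, 0, 0, 0, 0, 0, 0, 0.6, 0, 0, 0, 0, 0, 0.03, 0.6, 0, 0, 0, 0, 0, 0.07, 0.6, 0, 0, 0, 0, 0, 0.12, 0.6, 0, 0, 0, -0.02, 0.03, 0.16, 0.6, 0, 0, 0, -0.05, 0.07, 0.18, 0.6, 0, 0, 0, -0.08, 0.11, 0.18, 0.6, 0, 0, 0, -0.11, 0.15, 0.18, 0.6]}}

```text
time: 7.9
tool_pos: [0.4044, 0.0873, 0.242]
ee_rot: [3.138, -0.001, 1.618]
wrist_force: [0.1, 1.0, -0.5]
width: 0.0563
finger_force: 0.0
```

Emit:
{"op": "move_arm", "data": {"steps": [0, 0, 0, -0.02, 0.04, 0, 0.6, 0, 0, 0, -0.04, 0.08, 0, 0.6, 0, 0, 0, -0.05, 0.12, 0, 0.6, 0, 0, 0, -0.06, 0.16, 0, 0.6, 0, 0, 0, -0.06, 0.16, 0, 0.6]}}

```text
time: 8.4
tool_pos: [0.3432, 0.2499, 0.2404]
ee_rot: [-3.141, -0.002, 1.627]
wrist_force: [0.8, -0.4, -0.1]
width: 0.0564
finger_force: 0.0
```

```bash
cat > parts.py <<'E'
from h import *
def look(n,name=None,crop=None):
    p,d=snapshot(n); C=cloud(n,d)
    if name:
        a,b,c,e=crop; save(name,cv2.resize(p[a:b,c:e],None,fx=3.5,fy=3.5,interpolation=cv2.INTER_CUBIC))
    for k in ["hammer1","chisel1","vblock1"]:
        for r in silhouettes(n,k)[:7]:
            s=cv2.erode(r["pixels"].astype(np.uint8),np.ones((2,2)))>0
            P=C[s&(d>0)]
            if len(P)<8: continue
            q=cv2.minAreaRect((P[:,:2]*1000).astype(np.float32)); w,h=q[1]; a=q[2] if w>h else q[2]+90
            print(n,k,round(r["score"],2),np.round(r["uv"]),np.round(q[0]),np.round(sorted(q[1])),"ang",round((a+90)%180-90,1),"z",np.round(np.median(P[:,2]),3))
    return p,d,C
E
python3 - <<'E'
from parts import *
o=get_obs(); print(o["tool_pos"],o["width"])
look("top","top3",(140,300,300,500)); p,d,C=look("side")
C=cloud("side",d)
s=silhouettes("side","oil_can")[0]["pixels"]; P=C[s]; P=P[P[:,2]>.12]; print("can",P.mean(0),P.min(0),P.max(0))
E
```

```text
[0.3431866  0.24991637 0.24043644] 0.05638047255681693
top hammer1 0.66 [410. 235.] [ 455. -216.] [12. 84.] ang -83.0 z 0.051
top hammer1 0.62 [286. 205.] [519. 182.] [19. 90.] ang -0.1 z 0.021
top hammer1 0.58 [387. 142.] [ 761. -127.] [67. 76.] ang -18.2 z 0.123
top chisel1 0.81 [406. 182.] [ 628. -210.] [ 21. 114.] ang -87.7 z 0.048
top chisel1 0.73 [162. 214.] [447. 593.] [ 23. 123.] ang 9.9 z 0.015
top chisel1 0.48 [229. 205.] [450. 317.] [ 39. 197.] ang 40.6 z 0.018
top chisel1 0.4 [276. 273.] [298. 193.] [15. 23.] ang 78.1 z 0.017
top vblock1 0.76 [338. 224.] [477.  11.] [35. 59.] ang -4.5 z 0.026
top vblock1 0.49 [399. 215.] [ 511. -183.] [35. 64.] ang 89.0 z 0.054
side hammer1 0.68 [234. 261.] [ 577. -206.] [16. 87.] ang -87.3 z 0.051
side hammer1 0.65 [220. 224.] [ 461. -212.] [18. 85.] ang -83.7 z 0.051
side hammer1 0.51 [360. 195.] [525. 185.] [20. 88.] ang 2.3 z 0.021
side chisel1 0.65 [406. 164.] [482. 369.] [ 23. 124.] ang 1.7 z 0.019
side chisel1 0.63 [349. 130.] [313. 243.] [ 18. 121.] ang 80.8 z 0.015
side chisel1 0.59 [469. 130.] [448. 600.] [ 29. 120.] ang 6.7 z 0.015
side chisel1 0.52 [242. 276.] [ 630. -209.] [ 21. 121.] ang -89.7 z 0.049
side vblock1 0.74 [299. 208.] [482.  14.] [38. 57.] ang -4.3 z 0.026
side vblock1 0.67 [234. 235.] [ 515. -178.] [32. 57.] ang 88.9 z 0.055
can [ 0.75940257 -0.12377825  0.14216599] [ 0.73012261 -0.1506417   0.12066409] [ 0.91074595 -0.0731813   1.33968119]
```

View pics/top3.png

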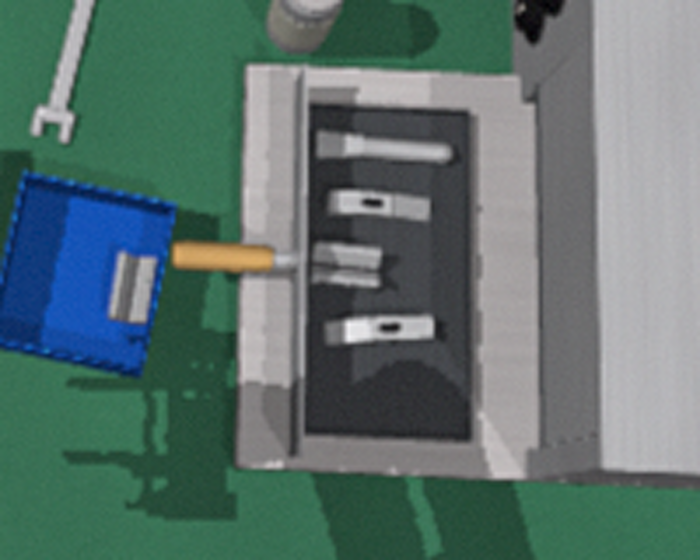

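The tray is right out. On it, in crop pixels, are a chisel (384,148), a hammer head (380,205), a V-block (347,265) and a second hammer head (382,328), so four parts. I'll start with the lower hammer head.

Emit:
{"op": "move_arm", "data": {"steps": [0, 0, 0.07, 0.01, -0.04, 0, 0.4, 0, 0, 0.07, 0.02, -0.085, 0, 0.4, 0, 0, 0.07, 0.03, -0.13, 0, 0.4, 0, 0, 0.07, 0.04, -0.175, 0, 0.4, 0, 0, 0.07, 0.05, -0.22, 0, 0.4, 0, 0, 0.07, 0.06, -0.265, 0, 0.4, 0, 0, 0.07, 0.075, -0.31, 0, 0.4, 0, 0, 0.07, 0.09, -0.355, 0, 0.4, 0, 0, 0.07, 0.1, -0.4, 0, 0.4, 0, 0, 0.07, 0.11, -0.44, -0.02, 0.4, 0, 0, 0.07, 0.117, -0.472, -0.06, 0.4, 0, 0, 0.07, 0.117, -0.472, -0.1, 0.4]}}

```text
time: 10.05
tool_pos: [0.4626, -0.2305, 0.1401]
ee_rot: [3.139, 0.003, 1.684]
wrist_force: [0.5, 0.3, -0.3]
width: 0.0378
finger_force: 0.0
```

Emit:
{"op": "move_arm", "data": {"steps": [0, 0, 0, 0, 0, 0, 0.4, 0, 0, 0, 0, 0, 0, 0.4]}}

```text
time: 10.25
tool_pos: [0.4614, -0.2257, 0.1405]
ee_rot: [-3.14, -0.001, 1.689]
wrist_force: [-0.1, 0.0, 0.4]
width: 0.0376
finger_force: 0.0
```

```bash
python3 - <<'E'
from parts import *
o=get_obs(); print(o["tool_pos"],o["ee_rot"],o["width"])
p,d,C=look("wrist"); save("w1",p)
print(proj("wrist",o["tool_pos"]),proj("wrist",[.46,-.222,.05]))
E
```

```text
[ 0.46141866 -0.22572556  0.14047499] [-3.14046292e+00 -1.23112697e-03  1.68897820e+00] 0.037583385253088276
wrist hammer1 0.66 [436. 200.] [ 584. -210.] [31. 97.] ang -88.0 z 0.053
wrist hammer1 0.63 [315. 198.] [ 464. -216.] [20. 95.] ang -81.6 z 0.053
wrist chisel1 0.9 [491. 202.] [ 639. -209.] [ 33. 121.] ang -86.7 z 0.049
wrist vblock1 0.84 [381. 168.] [ 522. -184.] [44. 65.] ang 89.3 z 0.058
[np.float64(310.47145575345104), np.float64(244.21623768408003)] [np.float64(310.7382790545653), np.float64(205.05029144722297)]
```

View pics/w1.png

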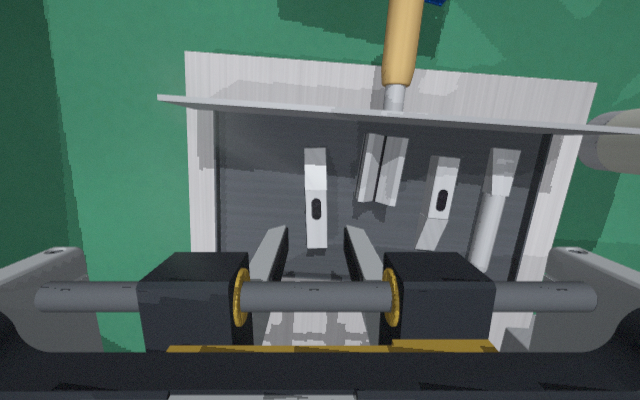

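The wrist view shows the lower hammer head between the fingers at (316,200). The V-block is at (383,168), the other hammer head at (438,200) and the chisel at (492,210). Going down.

Emit:
{"op": "move_arm", "data": {"steps": [0, 0, 0.02, 0.003, 0.001, -0.04, 0.4, 0, 0, 0.02, 0.003, 0.001, -0.07, 0.4, 0, 0, 0.02, 0.003, 0.001, -0.09, 0.4, 0, 0, 0.02, 0.003, 0.001, -0.09, 0.4, 0, 0, 0.02, 0.003, 0.001, -0.09, 0, 0, 0, 0.02, 0.003, 0.001, -0.09, 0, 0, 0, 0.02, 0.003, 0.001, -0.09, 0, 0, 0, 0.02, 0.003, 0.001, -0.09, 0, 0, 0, 0.02, 0.003, 0.001, -0.09, 0, 0, 0, 0.02, 0.003, 0.001, -0.09, 0]}}

```text
time: 11.45
tool_pos: [0.4658, -0.2255, 0.0528]
ee_rot: [3.139, 0.002, 1.71]
wrist_force: [-2.5, 0.1, 7.4]
width: 0.0198
finger_force: 30.0
```

Emit:
{"op": "move_arm", "data": {"steps": [0, 0, 0, 0, 0, 0.03, 0, 0, 0, 0, 0, 0, 0.07, 0, 0, 0, 0, 0, 0, 0.1, 0, 0, 0, 0.14, 0.005, 0.03, 0.1, 0, 0, 0, 0.28, 0.01, 0.07, 0.1, 0, 0, 0, 0.42, 0.015, 0.11, 0.1, 0, 0, 0, 0.56, 0.02, 0.15, 0.1, 0, 0, 0, 0.7, 0.025, 0.19, 0.1, 0, 0, 0, 0.84, 0.03, 0.23, 0.1, 0, 0, 0, 0.98, 0.035, 0.27, 0.1, 0, 0, 0, 1.12, 0.04, 0.31, 0.1, 0, 0, 0, 1.26, 0.045, 0.35, 0.1, 0]}}

```text
time: 12.65
tool_pos: [0.5099, 0.1272, 0.1504]
ee_rot: [3.141, 0.0, 2.976]
wrist_force: [-0.2, 0.1, -2.7]
width: 0.0193
finger_force: 30.0
```

Emit:
{"op": "move_arm", "data": {"steps": [0, 0, 0.14, 0.003, 0.04, 0, 0, 0, 0, 0.264, 0.006, 0.08, 0, 0, 0, 0, 0.264, 0.009, 0.12, 0, 0, 0, 0, 0.264, 0.011, 0.141, 0, 0, 0, 0, 0.264, 0.011, 0.141, 0, 0, 0, 0, 0.264, 0.011, 0.141, 0, 0]}}

```text
time: 13.25
tool_pos: [0.5207, 0.2663, 0.1499]
ee_rot: [-3.141, -0.001, -3.048]
wrist_force: [0.4, -0.9, -2.8]
width: 0.0197
finger_force: 30.0
```

```bash
python3 - <<'E'
from parts import *
o=get_obs(); print(o["tool_pos"],o["ee_rot"],o["width"])
p,d,C=look("top")
E
```

```text
[0.52071008 0.26632426 0.14993559] [-3.14092919e+00 -8.11469390e-04 -3.04849484e+00] 0.019735192211365292
top hammer1 0.63 [406. 199.] [ 571. -209.] [18. 96.] ang -88.9 z 0.05
top hammer1 0.53 [285. 206.] [520. 182.] [18. 87.] ang 0.5 z 0.021
top chisel1 0.61 [407. 182.] [ 627. -211.] [ 20. 117.] ang -88.2 z 0.048
top chisel1 0.51 [160. 213.] [449. 592.] [ 26. 119.] ang 12.8 z 0.015
top vblock1 0.69 [337. 225.] [475.  11.] [30. 54.] ang -4.5 z 0.025
top vblock1 0.54 [396. 214.] [ 508. -178.] [34. 59.] ang 82.4 z 0.054
```

Emit:
{"op": "move_arm", "data": {"steps": [0, 0, 0, 0, 0, -0.04, 0, 0, 0, 0, 0, 0, -0.08, 0, 0, 0, 0, 0, 0, -0.11, 0, 0, 0, 0, 0, 0, -0.122, 0, 0, 0, 0, 0, 0, -0.122, 0, 0, 0, 0, 0, 0, -0.122, 0.32, 0, 0, 0, 0, 0, -0.122, 0.32, 0, 0, 0, 0, 0, -0.122, 0.32, 0, 0, 0, 0, 0, -0.09, 0.32, 0, 0, 0, 0, 0, -0.05, 0.32, 0, 0, 0, 0, 0, 0, 0.32, 0, 0, 0, 0, 0, 0, 0.32]}}

```text
time: 14.65
tool_pos: [0.5257, 0.2684, 0.1616]
ee_rot: [3.136, 0.019, -3.049]
wrist_force: [0.6, 0.0, 0.8]
width: 0.0299
finger_force: 0.0
```

Emit:
{"op": "move_arm", "data": {"steps": [0, 0, -0.14, -0.001, -0.03, 0, 0.53, 0, 0, -0.28, -0.001, -0.07, 0, 0.53, 0, 0, -0.42, -0.002, -0.11, 0, 0.53, 0, 0, -0.56, -0.002, -0.15, 0, 0.53, 0, 0, -0.7, -0.003, -0.19, 0, 0.53, 0, 0, -0.84, -0.004, -0.23, 0, 0.53, 0, 0, -0.98, -0.005, -0.27, 0, 0.53, 0, 0, -1.12, -0.006, -0.31, 0, 0.53, 0, 0, -1.26, -0.007, -0.35, 0, 0.53, 0, 0, -1.4, -0.008, -0.39, 0, 0.53, 0, 0, -1.54, -0.009, -0.43, 0, 0.53, 0, 0, -1.68, -0.009, -0.447, 0, 0.53]}}

```text
time: 15.85
tool_pos: [0.512, -0.1842, 0.1516]
ee_rot: [3.139, 0.002, 1.545]
wrist_force: [-0.1, 0.8, -0.9]
width: 0.0499
finger_force: 0.0
```

Emit:
{"op": "move_arm", "data": {"steps": [0, 0, 0, 0, 0, 0, 0.53, 0, 0, 0, 0, 0, 0, 0.53]}}

```text
time: 16.05
tool_pos: [0.5122, -0.1804, 0.1511]
ee_rot: [3.14, -0.0, 1.556]
wrist_force: [-0.4, 0.9, 0.9]
width: 0.0498
finger_force: 0.0
```

```bash
python3 - <<'E'
from parts import *
o=get_obs(); print(o["tool_pos"],o["ee_rot"],o["width"])
p,d,C=look("wrist"); save("w2",p)
z=C[...,2]; q=(z>.052)&(z<.07)&(abs(C[...,0]-.512)<.026)&(abs(C[...,1]+.18)<.05)&(d>0)
print(cv2.minAreaRect((C[q][:,:2]*1000).astype(np.float32)),q.sum())
E
```

```text
[ 0.51218334 -0.18038745  0.15109561] [ 3.14031351e+00 -2.38543423e-04  1.55619347e+00] 0.04978175456217062
wrist hammer1 0.86 [378. 212.] [ 580. -190.] [35. 65.] ang -59.9 z 0.052
wrist vblock1 0.76 [282.   6.] [482.   8.] [17. 60.] ang -7.0 z 0.022
wrist vblock1 0.59 [318. 207.] [ 517. -183.] [35. 67.] ang 89.7 z 0.056
((511.3421325683594, -169.970703125), (78.7834243774414, 51.24184799194336), 88.6528091430664) 1672
```

Emit:
{"op": "move_arm", "data": {"steps": [0, 0, 0, 0.002, 0, -0.04, 0.53, 0, 0, 0, 0.002, 0, -0.07, 0.53, 0, 0, 0, 0.002, 0, -0.09, 0.53, 0, 0, 0, 0.002, 0, -0.097, 0.53, 0, 0, 0, 0.002, 0, -0.097, 0.53, 0, 0, 0, 0.002, 0, -0.097, 0.1, 0, 0, 0, 0.002, 0, -0.097, 0.1, 0, 0, 0, 0.002, 0, -0.097, 0.1, 0, 0, 0, 0.002, 0, -0.097, 0.1, 0, 0, 0, 0.002, 0, -0.097, 0.1, 0, 0, 0, 0.002, 0, -0.097, 0.1]}}

```text
time: 17.35
tool_pos: [0.515, -0.181, 0.0553]
ee_rot: [3.139, 0.001, 1.554]
wrist_force: [-0.7, 0.8, 4.9]
width: 0.0339
finger_force: 30.0
```

View pics/w2.png

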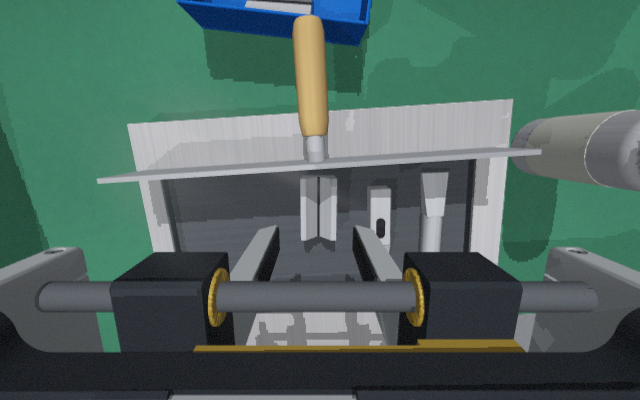

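The wrist view shows the V-block between the fingers at (318,207), the other hammer head at (380,215) and the chisel at (433,210), and the V-block is now gripped. I'll carry it to its bin.

Emit:
{"op": "move_arm", "data": {"steps": [0, 0, 0, 0, 0, 0.03, 0.1, 0, 0, 0, 0, 0, 0.07, 0.1, 0, 0, 0.1, 0, 0, 0.1, 0.1, 0, 0, 0.24, -0.003, 0.03, 0.1, 0.1, 0, 0, 0.38, -0.006, 0.06, 0.1, 0.1, 0, 0, 0.52, -0.009, 0.09, 0.1, 0.1, 0, 0, 0.66, -0.012, 0.12, 0.1, 0.1, 0, 0, 0.8, -0.015, 0.15, 0.1, 0.1, 0, 0, 0.94, -0.018, 0.18, 0.1, 0.1, 0, 0, 1.08, -0.022, 0.21, 0.1, 0.1, 0, 0, 1.22, -0.025, 0.24, 0.1, 0.1, 0, 0, 1.36, -0.028, 0.256, 0.1, 0.1]}}

```text
time: 18.55
tool_pos: [0.4849, 0.0774, 0.1524]
ee_rot: [3.141, -0.002, 2.921]
wrist_force: [-0.5, -0.6, -2.3]
width: 0.0343
finger_force: 30.0
```

Emit:
{"op": "move_arm", "data": {"steps": [0, 0, 0.107, 0, 0, 0, 0.1, 0, 0, 0.107, 0, 0, 0, 0.1, 0, 0, 0.107, 0, 0, 0, 0.1]}}

```text
time: 18.85
tool_pos: [0.4856, 0.0752, 0.1527]
ee_rot: [-3.141, -0.001, 3.018]
wrist_force: [0.8, 1.0, -3.0]
width: 0.0337
finger_force: 30.0
```

Emit:
{"op": "move_arm", "data": {"steps": [0, 0, 0, 0, 0, -0.04, 0.1, 0, 0, 0, 0, 0, -0.08, 0.1, 0, 0, 0, 0, 0, -0.11, 0.1, 0, 0, 0, 0, 0, -0.122, 0.1, 0, 0, 0, 0, 0, -0.122, 0.1, 0, 0, 0, 0, 0, -0.122, 0.47, 0, 0, 0, 0, 0, -0.122, 0.47, 0, 0, 0, 0, 0, -0.122, 0.47, 0, 0, 0, 0, 0, -0.09, 0.47, 0, 0, 0, 0, 0, -0.05, 0.47, 0, 0, 0, 0, 0, 0, 0.47, 0, 0, 0, 0, 0, 0, 0.47]}}

```text
time: 20.05
tool_pos: [0.4911, 0.0756, 0.1634]
ee_rot: [3.138, 0.018, 3.021]
wrist_force: [0.2, 0.9, 1.4]
width: 0.0441
finger_force: 0.0
```

```bash
python3 - <<'E'
from parts import *
o=get_obs(); print(o["tool_pos"],o["ee_rot"],o["width"])
p,d,C=look("top"); look("side"); save("side4",p)
E
```

```text
[0.49113392 0.07564717 0.16344095] [3.13849707 0.01829598 3.02079682] 0.0440643468449478
top hammer1 0.75 [407. 200.] [ 571. -208.] [17. 88.] ang 89.7 z 0.051
top hammer1 0.69 [262. 205.] [506. 263.] [17. 89.] ang 5.4 z 0.021
top chisel1 0.74 [408. 180.] [ 624. -211.] [ 20. 118.] ang 88.6 z 0.048
top chisel1 0.64 [230. 213.] [480. 367.] [ 22. 119.] ang 2.8 z 0.018
top chisel1 0.62 [261. 269.] [309. 244.] [ 17. 115.] ang 79.1 z 0.017
top chisel1 0.52 [159. 213.] [448. 594.] [ 17. 112.] ang 6.9 z 0.016
top vblock1 0.61 [319. 220.] [474.  75.] [30. 44.] ang -6.5 z 0.026
side hammer1 0.82 [358. 194.] [523. 184.] [20. 91.] ang 2.9 z 0.021
side hammer1 0.79 [380. 186.] [511. 265.] [22. 91.] ang 6.9 z 0.021
side hammer1 0.75 [234. 259.] [ 577. -206.] [16. 90.] ang -87.9 z 0.051
side chisel1 0.83 [473. 131.] [450. 596.] [ 22. 116.] ang 7.3 z 0.016
side chisel1 0.66 [240. 278.] [ 629. -208.] [ 22. 122.] ang 89.9 z 0.048
side chisel1 0.65 [405. 165.] [484. 368.] [ 17. 119.] ang 5.4 z 0.02
side chisel1 0.65 [359. 131.] [318. 278.] [20. 54.] ang 74.2 z 0.015
side vblock1 0.81 [299. 201.] [481.  13.] [32. 57.] ang -6.0 z 0.026
side vblock1 0.73 [314. 196.] [485.  76.] [32. 59.] ang -9.0 z 0.026
```

Emit:
{"op": "move_arm", "data": {"steps": [0, 0, -0.14, 0.008, -0.025, 0, 0.4, 0, 0, -0.28, 0.016, -0.05, 0, 0.4, 0, 0, -0.42, 0.024, -0.075, 0, 0.4, 0, 0, -0.56, 0.032, -0.1, 0, 0.4, 0, 0, -0.7, 0.04, -0.125, 0, 0.4, 0, 0, -0.84, 0.048, -0.15, 0, 0.4, 0, 0, -0.98, 0.056, -0.175, 0, 0.4, 0, 0, -1.12, 0.064, -0.2, 0, 0.4, 0, 0, -1.26, 0.072, -0.225, 0, 0.4, 0, 0, -1.4, 0.08, -0.25, 0, 0.4, 0, 0, -1.427, 0.089, -0.274, 0, 0.4, 0, 0, -1.427, 0.089, -0.274, 0, 0.4]}}

```text
time: 21.65
tool_pos: [0.5749, -0.2013, 0.1516]
ee_rot: [-3.139, -0.0, 1.59]
wrist_force: [0.5, 1.3, -0.4]
width: 0.0376
finger_force: 0.0
```

Emit:
{"op": "move_arm", "data": {"steps": [0, 0, 0, 0, 0, 0, 0.4, 0, 0, 0, 0, 0, 0, 0.4]}}

```text
time: 21.85
tool_pos: [0.5745, -0.1977, 0.1528]
ee_rot: [-3.14, -0.001, 1.595]
wrist_force: [-0.0, -0.2, -0.5]
width: 0.0378
finger_force: 0.0
```

```bash
python3 - <<'E'
from parts import *
o=get_obs(); print(o["tool_pos"],o["ee_rot"],o["width"])
p,d,C=look("wrist"); save("w3",p); print(proj("wrist",[.575,-.207,.053]))
E
```

```text
[ 0.57453766 -0.19765029  0.15284729] [-3.14045245e+00 -1.07879171e-03  1.59480963e+00] 0.03777648890079024
wrist hammer1 0.97 [315. 211.] [ 578. -209.] [21. 95.] ang -88.1 z 0.052
wrist chisel1 0.67 [372. 195.] [ 635. -195.] [26. 94.] ang -85.5 z 0.047
[np.float64(314.3413518111195), np.float64(217.4392341039641)]
```

Emit:
{"op": "move_arm", "data": {"steps": [0, 0, 0, 0.002, -0.003, -0.04, 0.4, 0, 0, 0, 0.002, -0.003, -0.07, 0.4, 0, 0, 0, 0.002, -0.003, -0.09, 0.4, 0, 0, 0, 0.002, -0.003, -0.1, 0.4, 0, 0, 0, 0.002, -0.003, -0.1, 0.4, 0, 0, 0, 0.002, -0.003, -0.1, 0, 0, 0, 0, 0.002, -0.003, -0.1, 0, 0, 0, 0, 0.002, -0.003, -0.1, 0, 0, 0, 0, 0.002, -0.003, -0.1, 0, 0, 0, 0, 0.002, -0.003, -0.1, 0, 0, 0, 0, 0.002, -0.003, -0.1, 0]}}

```text
time: 23.15
tool_pos: [0.5776, -0.2021, 0.0554]
ee_rot: [3.139, 0.001, 1.594]
wrist_force: [-1.2, 0.3, 5.1]
width: 0.0196
finger_force: 30.0
```

Emit:
{"op": "move_arm", "data": {"steps": [0, 0, 0, 0, 0, 0.03, 0, 0, 0, 0, 0, 0, 0.07, 0, 0, 0, 0.1, 0, 0, 0.1, 0, 0, 0, 0.24, -0.006, 0.04, 0.1, 0, 0, 0, 0.38, -0.012, 0.08, 0.1, 0, 0, 0, 0.52, -0.018, 0.12, 0.1, 0, 0, 0, 0.66, -0.024, 0.16, 0.1, 0, 0, 0, 0.8, -0.03, 0.2, 0.1, 0, 0, 0, 0.94, -0.036, 0.24, 0.1, 0, 0, 0, 1.08, -0.042, 0.28, 0.1, 0, 0, 0, 1.22, -0.048, 0.32, 0.1, 0, 0, 0, 1.36, -0.054, 0.36, 0.1, 0]}}

```text
time: 24.35
tool_pos: [0.5222, 0.16, 0.1527]
ee_rot: [3.141, -0.001, 2.96]
wrist_force: [1.0, -0.1, -2.2]
width: 0.0196
finger_force: 30.0
```

Emit:
{"op": "move_arm", "data": {"steps": [0, 0, 0.14, -0.006, 0.035, 0, 0, 0, 0, 0.266, -0.0115, 0.0665, 0, 0, 0, 0, 0.266, -0.0115, 0.0665, 0, 0, 0, 0, 0.266, -0.0115, 0.0665, 0, 0, 0, 0, 0.266, -0.0115, 0.0665, 0, 0]}}

```text
time: 24.85
tool_pos: [0.5115, 0.224, 0.153]
ee_rot: [-3.141, -0.001, -3.065]
wrist_force: [-0.7, -0.1, -2.4]
width: 0.0196
finger_force: 30.0
```

```bash
python3 - <<'E'
from parts import *
o=get_obs(); print(o["tool_pos"],o["ee_rot"],o["width"],o["finger_force"])
p,d,C=look("wrist"); look("top"); save("w4",p); print(proj("wrist",o["tool_pos"]))
E
```

```text
[0.51149078 0.22402102 0.1529719 ] [-3.14095825e+00 -6.10766928e-04 -3.06484906e+00] 0.019599894611817555 29.996703565120697
wrist hammer1 0.96 [315. 226.] [537. 231.] [ 29. 130.] ang 5.0 z 0.15
wrist hammer1 0.84 [354. 198.] [512. 266.] [19. 93.] ang 5.6 z 0.021
wrist hammer1 0.83 [278. 202.] [525. 189.] [27. 95.] ang 1.4 z 0.022
wrist chisel1 0.81 [633. 206.] [493. 591.] [ 7. 41.] ang 7.1 z 0.008
wrist chisel1 0.78 [450. 182.] [485. 372.] [ 24. 125.] ang 5.4 z 0.018
wrist chisel1 0.57 [385.   9.] [312. 261.] [31. 93.] ang 75.8 z 0.012
wrist vblock1 0.78 [122. 156.] [485.  13.] [35. 64.] ang -3.6 z 0.024
wrist vblock1 0.56 [178. 168.] [487.  76.] [35. 60.] ang -7.0 z 0.025
top hammer1 0.42 [262. 211.] [490. 261.] [18. 58.] ang 4.6 z 0.017
top hammer1 0.4 [268. 210.] [488. 224.] [22. 42.] ang 26.0 z 0.15
top chisel1 0.73 [407. 217.] [ 507. -163.] [275. 339.] ang 1.1 z 0.033
top chisel1 0.69 [161. 216.] [446. 592.] [ 21. 118.] ang 9.8 z 0.016
top chisel1 0.57 [508. 198.] [ 581. -372.] [492. 574.] ang -87.3 z 0.254
top chisel1 0.55 [408. 184.] [ 624. -212.] [ 20. 118.] ang 88.8 z 0.048
top chisel1 0.55 [246. 264.] [318. 292.] [14. 15.] ang -12.9 z 0.014
top chisel1 0.52 [229. 214.] [479. 365.] [ 16. 118.] ang 6.3 z 0.019
top vblock1 0.57 [338. 222.] [476.  10.] [27. 54.] ang -4.3 z 0.025
top vblock1 0.53 [318. 218.] [480.  74.] [30. 58.] ang -7.0 z 0.026
[np.float64(314.30118123116705), np.float64(244.24389026085507)]
```

View pics/w4.png

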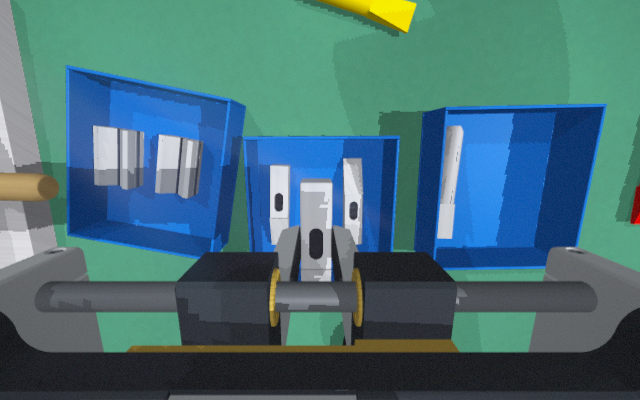

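The wrist view shows the second hammer head in the grip at (316,230), over the gap between the two in the bin at (278,202) and (354,198). Both V-blocks are in their bin at (118,157) and (178,165). Lowering.

Emit:
{"op": "move_arm", "data": {"steps": [0, 0, 0, 0, 0.002, -0.04, 0, 0, 0, 0, 0, 0.002, -0.08, 0, 0, 0, 0, 0, 0.002, -0.11, 0, 0, 0, 0, 0, 0.002, -0.122, 0, 0, 0, 0, 0, 0.002, -0.122, 0, 0, 0, 0, 0, 0.002, -0.122, 0.28, 0, 0, 0, 0, 0.002, -0.122, 0.28, 0, 0, 0, 0, 0.002, -0.122, 0.28, 0, 0, 0, 0, 0.002, -0.09, 0.28, 0, 0, 0, 0, 0.002, -0.05, 0.28, 0, 0, 0, 0, 0.002, 0, 0.28, 0, 0, 0, 0, 0.002, 0, 0.28]}}

```text
time: 26.45
tool_pos: [0.5164, 0.2285, 0.1643]
ee_rot: [3.137, 0.019, -3.063]
wrist_force: [0.9, 0.8, -0.3]
width: 0.0258
finger_force: 0.0
```

Emit:
{"op": "move_arm", "data": {"steps": [0, 0, -0.14, 0.006, -0.03, 0, 0.4, 0, 0, -0.28, 0.013, -0.07, 0, 0.4, 0, 0, -0.42, 0.022, -0.11, 0, 0.4, 0, 0, -0.56, 0.032, -0.15, 0, 0.4, 0, 0, -0.7, 0.042, -0.19, 0, 0.4, 0, 0, -0.84, 0.052, -0.23, 0, 0.4, 0, 0, -0.98, 0.062, -0.27, 0, 0.4, 0, 0, -1.12, 0.072, -0.31, 0, 0.4, 0, 0, -1.26, 0.082, -0.35, 0, 0.4, 0, 0, -1.4, 0.092, -0.39, 0, 0.4, 0, 0, -1.54, 0.105, -0.42, 0, 0.4, 0, 0, -1.644, 0.1155, -0.4445, 0, 0.4]}}

```text
time: 27.65
tool_pos: [0.6275, -0.2201, 0.1541]
ee_rot: [3.14, 0.001, 1.569]
wrist_force: [0.5, -0.7, -0.5]
width: 0.0376
finger_force: 0.0
```

Emit:
{"op": "move_arm", "data": {"steps": [0, 0, 0, 0, 0, 0, 0.4, 0, 0, 0, 0, 0, 0, 0.4]}}

```text
time: 27.85
tool_pos: [0.627, -0.2179, 0.1536]
ee_rot: [3.141, -0.0, 1.576]
wrist_force: [0.9, -0.4, -1.1]
width: 0.0375
finger_force: 0.0
```

```bash
python3 - <<'E'
from parts import *
o=get_obs(); print(o["tool_pos"],o["ee_rot"],o["width"])
p,d,C=look("wrist"); save("w5",p); print(proj("wrist",[.627,-.2105,.05]))
E
```

```text
[ 0.62698268 -0.21788485  0.1535734 ] [ 3.14125813e+00 -4.43791864e-04  1.57613770e+00] 0.03750834483792308
wrist chisel1 0.73 [320. 191.] [ 634. -210.] [ 26. 124.] ang -86.8 z 0.048
[np.float64(314.56144295283514), np.float64(201.74121292730413)]
```

View pics/w5.png

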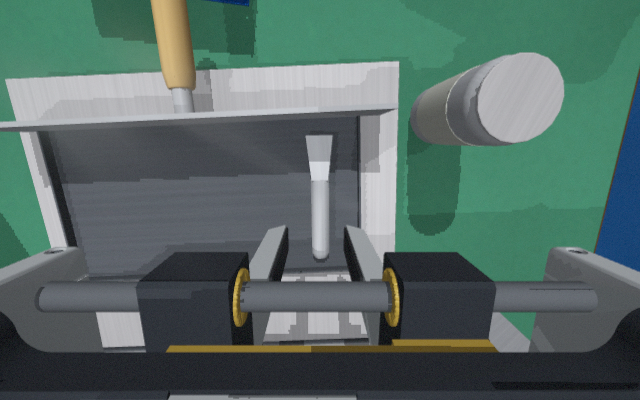

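The wrist view shows the chisel alone on the tray, between the fingers at (320,195), with the oil can clear at (490,100). Gripping the chisel.

Emit:
{"op": "move_arm", "data": {"steps": [0, 0, 0.02, 0.003, 0, -0.04, 0.4, 0, 0, 0.02, 0.003, 0, -0.07, 0.4, 0, 0, 0.02, 0.003, 0, -0.09, 0.4, 0, 0, 0.02, 0.003, 0, -0.102, 0.4, 0, 0, 0.02, 0.003, 0, -0.102, 0.4, 0, 0, 0.02, 0.003, 0, -0.102, 0, 0, 0, 0.02, 0.003, 0, -0.102, 0, 0, 0, 0.02, 0.003, 0, -0.102, 0, 0, 0, 0.02, 0.003, 0, -0.102, 0, 0, 0, 0.02, 0.003, 0, -0.102, 0, 0, 0, 0.02, 0.003, 0, -0.102, 0]}}

```text
time: 29.15
tool_pos: [0.6311, -0.2181, 0.0535]
ee_rot: [3.138, 0.001, 1.596]
wrist_force: [0.6, 0.4, 5.9]
width: 0.0177
finger_force: 30.0
```

Emit:
{"op": "move_arm", "data": {"steps": [0, 0, 0, 0, 0, 0.03, 0, 0, 0, 0, 0, 0, 0.07, 0, 0, 0, 0, 0, 0, 0.1, 0, 0, 0, 0, -0.012, 0.035, 0.11, 0, 0, 0, 0.1, -0.024, 0.075, 0.11, 0, 0, 0, 0.24, -0.035, 0.115, 0.11, 0, 0, 0, 0.38, -0.045, 0.155, 0.11, 0, 0, 0, 0.52, -0.055, 0.2, 0.11, 0, 0, 0, 0.66, -0.065, 0.245, 0.11, 0, 0, 0, 0.8, -0.075, 0.29, 0.11, 0, 0, 0, 0.94, -0.085, 0.335, 0.11, 0, 0, 0, 1.08, -0.095, 0.38, 0.11, 0]}}

```text
time: 30.35
tool_pos: [0.5335, 0.1638, 0.1603]
ee_rot: [-3.14, -0.002, 2.681]
wrist_force: [0.3, 0.5, -1.9]
width: 0.0178
finger_force: 30.0
```

Emit:
{"op": "move_arm", "data": {"steps": [0, 0, 0.14, -0.01, 0.045, 0, 0, 0, 0, 0.28, -0.02, 0.09, 0, 0, 0, 0, 0.42, -0.03, 0.135, 0, 0, 0, 0, 0.56, -0.04, 0.18, 0, 0, 0, 0, 0.56, -0.046, 0.22, 0, 0, 0, 0, 0.56, -0.051, 0.26, 0, 0, 0, 0, 0.56, -0.051, 0.26, 0, 0, 0, 0, 0.56, -0.051, 0.26, 0, 0, 0, 0, 0.56, -0.051, 0.26, 0, 0]}}

```text
time: 31.25
tool_pos: [0.4839, 0.4212, 0.1605]
ee_rot: [-3.14, -0.001, -3.048]
wrist_force: [0.5, -0.5, -1.7]
width: 0.0179
finger_force: 30.0
```

```bash
python3 - <<'E'
from parts import *
o=get_obs(); print(o["tool_pos"],o["ee_rot"],o["width"],o["finger_force"])
look("wrist")
E
```

```text
[0.48392601 0.42115128 0.16052614] [-3.14004616e+00 -1.39251086e-03 -3.04820038e+00] 0.017857817533414446 29.996955692768097
wrist hammer1 0.94 [111. 210.] [527. 185.] [22. 98.] ang 2.6 z 0.019
wrist hammer1 0.82 [178. 212.] [512. 266.] [20. 92.] ang 5.6 z 0.019
wrist hammer1 0.79 [146. 207.] [520. 229.] [21. 95.] ang 4.6 z 0.02
wrist chisel1 0.88 [471. 181.] [451. 601.] [ 32. 124.] ang 5.6 z 0.015
wrist chisel1 0.85 [271. 193.] [489. 370.] [ 22. 129.] ang 2.1 z 0.018
wrist chisel1 0.79 [170.  17.] [314. 246.] [ 25. 119.] ang 78.2 z 0.014
wrist chisel1 0.67 [316. 200.] [478. 420.] [ 24. 123.] ang 4.1 z 0.155
wrist vblock1 0.93 [ 10. 174.] [491.  93.] [69. 87.] ang -14.7 z 0.025
```

Emit:
{"op": "move_arm", "data": {"steps": [0, 0, 0, 0, 0.003, -0.04, 0, 0, 0, 0, 0, 0.003, -0.08, 0, 0, 0, 0, 0, 0.003, -0.115, 0, 0, 0, 0, 0, 0.003, -0.129, 0, 0, 0, 0, 0, 0.003, -0.129, 0, 0, 0, 0, 0, 0.003, -0.129, 0.32, 0, 0, 0, 0, 0.003, -0.129, 0.32, 0, 0, 0, 0, 0.003, -0.129, 0.32, 0, 0, 0, 0, 0.003, -0.09, 0.32, 0, 0, 0, 0, 0.003, -0.05, 0.32, 0, 0, 0, 0, 0.003, 0, 0.32, 0, 0, 0, 0, 0.003, 0, 0.32]}}

```text
time: 32.65
tool_pos: [0.4879, 0.4284, 0.1738]
ee_rot: [3.131, 0.018, -3.047]
wrist_force: [0.3, 0.3, 0.7]
width: 0.0299
finger_force: 0.0
```

```bash
python3 - <<'E'
from parts import *
o=get_obs(); print(o["tool_pos"],o["ee_rot"],o["width"],o["finger_force"])
p,d,C=look("top","top6",(140,300,190,480)); save("top6",cv2.resize(p[140:290,190:500],None,fx=2.5,fy=2.5,interpolation=cv2.INTER_CUBIC))
q=(C[...,2]>.056)&(C[...,2]<.09)&(C[...,1]>-.16)&(C[...,1]<.02)&(abs(C[...,0]-.515)<.04)
for y in np.arange(-.13,0,.01):
    P=C[q&(abs(C[...,1]-y)<.005)]
    if len(P): print(round(y,3),np.round([P[:,0].min(),P[:,0].max(),P[:,1].max(),P[:,2].max()],3))
q=(C[...,2]>.08)&(C[...,2]<.11)&(C[...,1]>-.2)&(C[...,1]<-.05)&(abs(C[...,0]-.515)<.2)
P=C[q]; print("plate",len(P),np.polyfit(P[:,0],P[:,1],1),P[:,0].min(),P[:,0].max())
E
```

```text
[0.48789487 0.42836335 0.17379545] [ 3.13100417  0.01754638 -3.04727765] 0.029908176322935583 0.0
top hammer1 0.75 [265. 208.] [505. 263.] [17. 89.] ang 5.3 z 0.02
top hammer1 0.74 [270. 204.] [519. 229.] [148. 160.] ang 5.1 z 0.005
top hammer1 0.62 [287. 206.] [518. 183.] [17. 90.] ang 1.9 z 0.022
top hammer1 0.56 [275. 203.] [516. 225.] [20. 89.] ang 3.5 z 0.021
top chisel1 0.6 [162. 233.] [395. 588.] [ 8. 13.] ang 16.0 z 0.018
top chisel1 0.54 [252. 143.] [698. 316.] [80. 83.] ang 45.9 z 0.02
top chisel1 0.5 [230. 212.] [479. 366.] [ 19. 112.] ang 4.0 z 0.018
top chisel1 0.48 [259. 269.] [306. 241.] [ 17. 120.] ang 77.2 z 0.017
top vblock1 0.67 [338. 223.] [475.  12.] [28. 54.] ang -3.1 z 0.024
top vblock1 0.44 [318. 219.] [483.  73.] [30. 58.] ang -7.5 z 0.025
top vblock1 0.21 [226. 208.] [478. 411.] [145. 160.] ang 5.8 z 0.008
-0.13 [ 0.48   0.553 -0.127  0.088]
-0.12 [ 0.502  0.515 -0.115  0.078]
-0.11 [ 0.499  0.517 -0.106  0.078]
-0.1 [ 0.498  0.52  -0.095  0.085]
-0.09 [ 0.496  0.519 -0.085  0.086]
-0.08 [ 0.495  0.518 -0.075  0.084]
-0.07 [ 0.494  0.518 -0.066  0.082]
-0.06 [ 0.494  0.516 -0.055  0.082]
-0.05 [ 0.495  0.521 -0.045  0.082]
-0.04 [ 0.494  0.519 -0.035  0.086]
-0.03 [ 0.494  0.517 -0.025  0.087]
-0.02 [ 0.494  0.551 -0.016  0.077]
-0.01 [ 0.485  0.555 -0.01   0.061]
plate 234 [ 0.05055854 -0.15545777] 0.336833444823047 0.6856648364478443
```

View pics/top6.png

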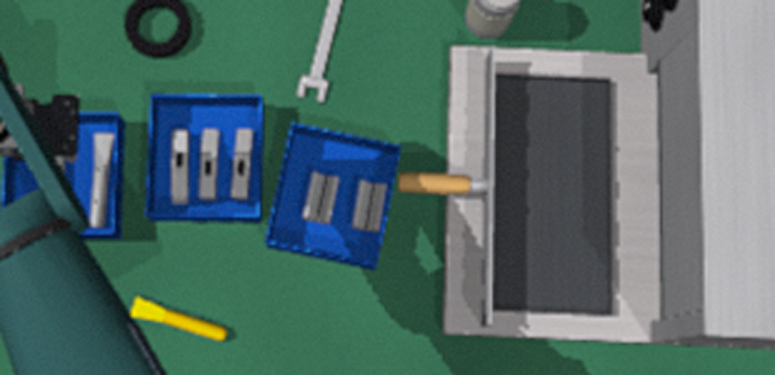

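The crop shows the tray empty, three hammer heads in the hammer bin at (178,165), (208,165) and (240,162), and two V-blocks at (320,195) and (370,205). The arm hides the placed chisel, so I'll check that later. Now I'll take the handle again to shut the tray.

Emit:
{"op": "move_arm", "data": {"steps": [0, 0, -0.14, 0.002, -0.04, 0, 0.6, 0, 0, -0.28, 0.004, -0.085, 0, 0.6, 0, 0, -0.42, 0.006, -0.13, 0, 0.6, 0, 0, -0.56, 0.008, -0.175, 0, 0.6, 0, 0, -0.7, 0.01, -0.22, 0, 0.6, 0, 0, -0.84, 0.012, -0.265, 0, 0.6, 0, 0, -0.98, 0.014, -0.31, 0, 0.6, 0, 0, -1.12, 0.016, -0.355, 0, 0.6, 0, 0, -1.26, 0.018, -0.4, 0, 0.6, 0, 0, -1.4, 0.02, -0.44, 0, 0.6, 0, 0, -1.54, 0.022, -0.47, 0, 0.6, 0, 0, -1.616, 0.023, -0.489, 0, 0.6]}}

```text
time: 34.05
tool_pos: [0.5057, -0.0658, 0.1592]
ee_rot: [-3.138, -0.001, 1.613]
wrist_force: [1.2, -0.7, 0.7]
width: 0.0567
finger_force: 0.0
```

Emit:
{"op": "move_arm", "data": {"steps": [0, 0, 0, 0, 0, 0, 0.6, 0, 0, 0, 0, 0, 0, 0.6]}}

```text
time: 34.25
tool_pos: [0.5062, -0.0632, 0.16]
ee_rot: [-3.139, -0.002, 1.621]
wrist_force: [0.3, 0.2, -0.8]
width: 0.0566
finger_force: 0.0
```

```bash
python3 - <<'E'
from h import *
o=get_obs(); print(o["tool_pos"],o["ee_rot"],o["width"],o["finger_force"])
p,d=snapshot("wrist"); C=cloud("wrist",d)
q=(C[...,2]>.065)&(C[...,2]<.09)&(d>0)
for y in np.arange(-.12,0,.02):
    P=C[q&(abs(C[...,1]-y)<.005)&(abs(C[...,0]-.51)<.03)]
    if len(P): print(round(y,3),np.round([P[:,0].min(),P[:,0].max(),P[:,2].max()],4))
p,d=snapshot("top"); C=cloud("top",d)
for r in silhouettes("top","chisel1"):
    P=C[r["pixels"]]; print(round(r["score"],2),np.round(np.median(P,0),3))
E
```

```text
[ 0.50616114 -0.06319567  0.15996848] [-3.13890376e+00 -1.59411505e-03  1.62069093e+00] 0.05661347694375753 0.0
-0.12 [0.5064 0.5219 0.0744]
-0.1 [0.5006 0.5255 0.0791]
-0.08 [0.4997 0.5243 0.0798]
-0.06 [0.4978 0.524  0.0795]
-0.04 [0.497  0.5226 0.0802]
-0.02 [0.4982 0.5205 0.0781]
0.82 [0.467 0.423 0.018]
0.77 [0.48  0.365 0.019]
0.76 [0.309 0.246 0.015]
0.51 [0.448 0.594 0.015]
```

Emit:
{"op": "move_arm", "data": {"steps": [0, 0, 0, 0.005, 0, -0.04, 0.6, 0, 0, 0, 0.005, 0, -0.07, 0.6, 0, 0, 0, 0.005, 0, -0.09, 0.6, 0, 0, 0, 0.005, 0, -0.099, 0.6, 0, 0, 0, 0.005, 0, -0.099, 0.6, 0, 0, 0, 0.005, 0, -0.099, 0.1, 0, 0, 0, 0.005, 0, -0.099, 0.1, 0, 0, 0, 0.005, 0, -0.099, 0.1, 0, 0, 0, 0.005, 0, -0.099, 0.1, 0, 0, 0, 0.005, 0, -0.099, 0.1, 0, 0, 0, 0.005, 0, -0.099, 0.1, 0, 0, 0, 0.005, 0, -0.099, 0.1]}}

```text
time: 35.6
tool_pos: [0.5115, -0.0637, 0.0631]
ee_rot: [-3.141, 0.0, 1.62]
wrist_force: [-4.4, 0.0, 5.5]
width: 0.0254
finger_force: 30.0
```

Emit:
{"op": "move_arm", "data": {"steps": [0, 0, 0, 0.0005, -0.01, 0, 0.1, 0, 0, 0, 0.001, -0.025, 0, 0.1, 0, 0, 0, 0.002, -0.04, 0, 0.1, 0, 0, 0, 0.003, -0.06, 0, 0.1, 0, 0, 0, 0.004, -0.08, 0, 0.1, 0, 0, 0, 0.005, -0.1, 0, 0.1, 0, 0, 0, 0.006, -0.12, 0, 0.1, 0, 0, 0, 0.007, -0.14, 0, 0.1, 0, 0, 0, 0.008, -0.16, 0, 0.1, 0, 0, 0, 0.009, -0.178, 0, 0.1, 0, 0, 0, 0.0095, -0.188, 0, 0.1, 0, 0, 0, 0.0095, -0.188, 0, 0.1]}}

```text
time: 36.8
tool_pos: [0.5224, -0.2526, 0.0633]
ee_rot: [3.139, 0.001, 1.619]
wrist_force: [0.2, 1.0, 4.3]
width: 0.026
finger_force: 30.0
```

```bash
python3 - <<'E'
from h import *
p,d=snapshot("top"); C=cloud("top",d)
q=(C[...,2]>.085)&(C[...,2]<.105)&(C[...,1]>-.37)&(C[...,1]<-.25)&(abs(C[...,0]-.52)<.2)
P=C[q]; print("plate",len(P),np.polyfit(P[:,0],P[:,1],1),np.median(P[:,1]),P[:,0].min(),P[:,0].max())
q=(C[...,2]>.15)&(C[...,2]<.25)&(C[...,1]>-.37)&(C[...,1]<-.3)&(abs(C[...,0]-.52)<.2)
P=C[q]; print("face",len(P),np.polyfit(P[:,0],P[:,1],1),np.median(P[:,1]))
E
```

```text
plate 229 [ 0.03662354 -0.35819226] -0.3408358992493364 0.33594788068382125 0.7180737380157227
face 975 [ 0.04659424 -0.37205592] -0.3503393358518529
```

Emit:
{"op": "move_arm", "data": {"steps": [0, 0, 0, 0.0002, -0.004, 0, 0.1, 0, 0, 0, 0.0004, -0.008, 0, 0.1, 0, 0, 0, 0.0006, -0.012, 0, 0.1, 0, 0, 0, 0.0006, -0.012, 0, 0.1]}}

```text
time: 37.25
tool_pos: [0.5228, -0.2618, 0.0633]
ee_rot: [3.14, -0.003, 1.621]
wrist_force: [-0.4, 5.8, 6.4]
width: 0.0255
finger_force: 30.0
```

Emit:
{"op": "move_arm", "data": {"steps": [0, 0, 0, 0.0001, -0.003, 0, 0.1, 0, 0, 0, 0.0002, -0.006, 0, 0.1, 0, 0, 0, 0.0002, -0.006, 0, 0.1]}}

```text
time: 37.55
tool_pos: [0.523, -0.2675, 0.0633]
ee_rot: [3.14, -0.003, 1.621]
wrist_force: [0.0, 6.3, 6.5]
width: 0.0258
finger_force: 30.0
```

Emit:
{"op": "move_arm", "data": {"steps": [0, 0, 0, 0.0001, -0.003, 0, 0.1, 0, 0, 0, 0.0002, -0.006, 0, 0.1, 0, 0, 0, 0.0002, -0.006, 0, 0.1]}}

```text
time: 37.85
tool_pos: [0.5232, -0.2735, 0.0633]
ee_rot: [3.14, -0.003, 1.621]
wrist_force: [-0.5, 6.1, 7.0]
width: 0.0261
finger_force: 30.0
```

Emit:
{"op": "move_arm", "data": {"steps": [0, 0, 0, 0.0001, -0.003, 0, 0.1, 0, 0, 0, 0.0002, -0.006, 0, 0.1, 0, 0, 0, 0.0002, -0.006, 0, 0.1]}}

```text
time: 38.15
tool_pos: [0.5232, -0.2748, 0.0632]
ee_rot: [3.141, -0.013, 1.622]
wrist_force: [-2.2, 16.4, 10.7]
width: 0.026
finger_force: 30.0
```

Emit:
{"op": "move_arm", "data": {"steps": [0, 0, 0, 0, -0.002, 0, 0.1, 0, 0, 0, 0, -0.002, 0, 0.1, 0, 0, 0, 0, 0, 0, 0.6, 0, 0, 0, 0, 0, 0, 0.6, 0, 0, 0, 0, 0, 0, 0.6, 0, 0, 0, 0, 0, 0, 0.6, 0, 0, 0, 0, 0, 0, 0.6, 0, 0, 0, 0, 0, 0.03, 0.6, 0, 0, 0, 0, 0, 0.07, 0.6, 0, 0, 0, 0, 0.02, 0.12, 0.6, 0, 0, 0, -0.01, 0.06, 0.15, 0.6, 0, 0, 0, -0.03, 0.1, 0.16, 0.6]}}

```text
time: 39.35
tool_pos: [0.4945, -0.1824, 0.2267]
ee_rot: [3.135, 0.004, 1.618]
wrist_force: [-0.0, 0.8, 0.2]
width: 0.056
finger_force: 0.0
```

Emit:
{"op": "move_arm", "data": {"steps": [0, 0, 0, -0.03, 0.03, 0, 0.6, 0, 0, 0, -0.06, 0.06, 0, 0.6, 0, 0, 0, -0.09, 0.09, 0, 0.6, 0, 0, 0, -0.12, 0.12, 0, 0.6, 0, 0, 0, -0.14, 0.14, 0, 0.6, 0, 0, 0, -0.14, 0.14, 0, 0.6]}}

```text
time: 39.95
tool_pos: [0.3512, -0.0402, 0.2231]
ee_rot: [3.139, 0.0, 1.622]
wrist_force: [-0.1, -0.7, -0.1]
width: 0.0566
finger_force: 0.0
```

```bash
python3 - <<'E'
from parts import *
o=get_obs(); print(o["tool_pos"],o["time"],o["wrist_force"])
p,d,C=look("top"); save("top7",p)
p,d=snapshot("side"); C=cloud("side",d); save("side7",cv2.resize(p[100:340,100:500],None,fx=2,fy=2,interpolation=cv2.INTER_CUBIC))
for x in np.arange(.36,.7,.06):
    m=(abs(C[...,0]-x)<.01)&(C[...,1]<-.3)&(C[...,1]>-.4)
    a=C[m&(C[...,2]>.05)&(C[...,2]<.09)]; b=C[m&(C[...,2]>.11)&(C[...,2]<.2)]
    print(round(x,2),len(a),len(b),np.round(np.median(a[:,1]) if len(a) else 0,4),np.round(np.median(b[:,1]) if len(b) else 0,4))
E
```

```text
[ 0.35122797 -0.04024773  0.22314223] 39.95 [-0.07565479 -0.70782176 -0.14447918]
top hammer1 0.75 [261. 209.] [504. 261.] [13. 79.] ang 5.7 z 0.021
top hammer1 0.61 [274. 205.] [514. 225.] [16. 91.] ang 5.4 z 0.021
top hammer1 0.44 [288. 206.] [519. 183.] [17. 91.] ang 2.1 z 0.022
top chisel1 0.75 [160. 216.] [446. 592.] [ 22. 119.] ang 9.6 z 0.016
top chisel1 0.71 [216. 208.] [478. 411.] [146. 160.] ang 5.2 z 0.006
top chisel1 0.63 [230. 211.] [481. 367.] [ 20. 116.] ang 1.0 z 0.019
top chisel1 0.51 [261. 269.] [307. 241.] [ 19. 121.] ang 79.0 z 0.016
top vblock1 0.7 [340. 224.] [476.  11.] [30. 56.] ang -5.2 z 0.025
top vblock1 0.49 [319. 220.] [481.  74.] [31. 57.] ang -8.2 z 0.026
0.36 21 52 -0.3508 -0.3549
0.42 22 56 -0.3479 -0.3519
0.48 23 57 -0.3448 -0.3492
0.54 57 64 -0.3306 -0.3463
0.6 24 58 -0.339 -0.3434
0.66 21 67 -0.3364 -0.3403
```

View pics/side7.png

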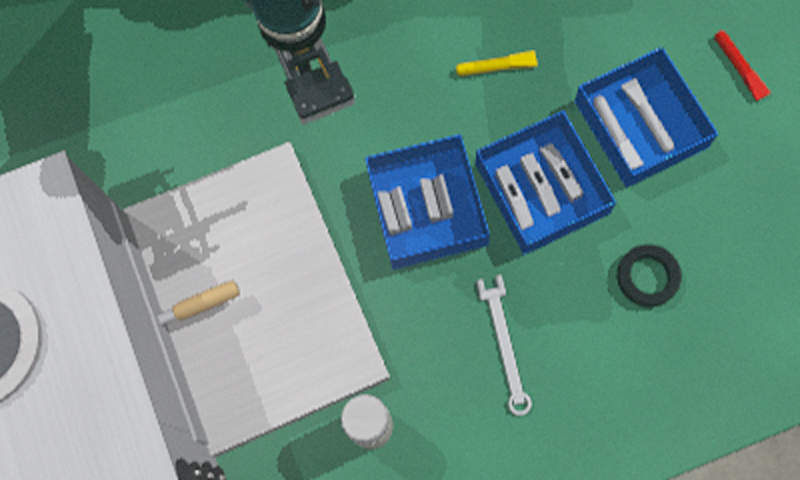

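The side view shows the front plate flush against the oven at (170,330), about 4 mm proud of the face all along, which matches its own thickness. The V-block bin (415,200) holds two, the hammer bin (540,185) three and the chisel bin (635,120) two. The wrench, tape roll, oil can and both coloured look-alikes are where they were.

```bash
python3 -c "
from bench import *
print(close_job())"
```

```text
the job is handed in; nothing more can be done
None
```

I drew the tray out, sorted all four parts on it (two hammer heads, one V-block, one chisel) into their bins, shut the empty tray against the oven, touched none of the bystanders or look-alikes, and handed the job in at about 40 s of the 210 s; no verdict was shown.

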